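# Fuse the test jig and hold the amplifier board in its contact corner

## Robot

A 6-joint arm with a two-finger parallel gripper is mounted at the origin on a cart in front of the work surface, level with it; the furniture and walls round the work are solid. World frame = base frame: x ahead of the robot, y to its left, z up, the work surface at z = 0. Lengths are in m, angles in degrees, forces in N, time in s.
With the tool pointing down it reaches from about 0.4 to 0.825 m from the base axis. Payload 7 kg.
Tool frame: the origin (TCP) lies at the very end of the fingers, on their centre line; the grasp point (between the pads) lies hold_point_z behind it (hold_point_z is the distance from the TCP to the grasp point, in m); z points along the fingers, y is the line along which they close (so a half turn about z gives the same grasp; the last joint's range is limited). The gripper opens to 88 mm and grips with 3 to 60 N. Pads are 19 mm wide; open, the fingers measure 130 mm over their backs; the gripper's body (78 mm by 193 mm) begins 47 mm behind the grasp point.
Start: joints at [91.049, 20.546, 0.682, 0, -70.136, -16.507], TCP at [0.18, 0.651, 0.227] pointing down, gripper open.
Joint ranges: [-176.03, 176.03], [-82.01, 121.73], [-58.28, 71.71], [-173.87, 95.51], [-174.79, -0.11], [-173.66, 173.66]. Speed limits (degrees/s): [136.94, 136.94, 172.46, 180, 180, 180].

## Interface

Orientations are given as [roll, pitch, yaw] about the fixed x, y, z axes, in that order (R = Rz(yaw) Ry(pitch) Rx(roll)).
In Python, from plant import get_obs, snapshot, close_job, hold_point_z gives the robot as it stands.
- The arm moves only by the tool play_rows, never from a script. Its argument "commands" is a list that holds one entry, the list of rows, each a list of 7 numbers: the shift along the tool's x, y, z in cm, then the turn, a rotation vector about the tool's x, y, z in degrees, then the opening, from 0 (shut) to 1 (fully open). In form: [[[x, y, z, ax, ay, az, fingers], ...]]. A call has 1 to 20 rows; each row is the pose to reach, as a shift and turn from the pose commanded when the call began, along the tool's axes at that moment; what a row does not reach only later rows make up. A row lasts 1/12 s, in which the tool goes at most 41.7 mm and 7.16 degrees, less where a joint would pass 70% of its speed; a pose out of reach is approached as far as the arm can. A call with a gripper value outside its range is refused whole. The fingers move at their own pace and stop on an object; the grip force is fixed at half the most. Time passes only in rows, so rows that repeat a pose let the fingers close. It gives the time, the measured TCP pose, the force, the opening and the grip force at its end, in the units of the state.
- get_obs(): the state, without advancing time (a new reading comes with each control period).
- snapshot(name): name is "side" or "top" or "wrist"; returns a dict with "frame" (480x640x3 uint8, red, green, blue), "camera_matrix" (3x3 intrinsics, pixels), "origin" and "attitude" of the camera in the world. Camera axes: x right, y down, z forward; pixel columns grow to the right and rows downward; lengths in m; the calibration is good to about 2 mm. A picture is of the moment at which its call begins. There is no depth.
- close_job(): hands the job in; it is judged then, once.
The state is a dict: "clock": time; "joint_pos": joint angles; "qvel": joint speeds; "tau": joint torques, N m; "tool_pos": TCP position; "orientation": TCP orientation; "force": force on the tool from outside, world axes, zero at the start; "moment": the same for the moment, N m; "opening": finger opening in m; "gripper_force": force on a finger pad.
Only numpy, scipy, OpenCV 4.12 (cv2) and the standard library are available. Lean on these libraries where they do the work, as an engineer would, in place of code of your own. Each camera call takes 0.05 s, during which the arm holds its last target. There are 200 camera calls.

## Task

Get the amplifier board on test: lay the tube fuse into the clips of the test jig's open fuse drawer and push the drawer fully shut. Then stand the board flat on the jig's bed, with its heat sink towards the front and its capacitors and green terminals on the right, and press it into the corner so that both sprung contact bars are fully home, without forcing it; finish while still gripping the board and holding it there. Leave the other things on the desk where they are.

Things in the scene. Friction and masses are not known exactly. Their poses are not given: they have to be found in the camera images.
- test_jig: Board test jig, fixed to the desk: grey box, flat black bed, two aluminium walls meeting in a corner, red fuse drawer in mid-front. Origin on the desk top; x to the rear wall (roughly away from the robot), y left, z up. Box and bed: x -80 to 85, y -90 to 80 mm, bed 28 mm high. Rear wall from x = 67 mm; side wall from y = -72 mm, x from -55 mm; both 66 mm high. The bed is slippery.
- rear_face (a point): Middle of the face of the rear contact bar (black with a row of brass contacts, 90 mm long along jig y, 40 to 62 mm above the desk). The face looks to jig -x; unpressed its middle is at jig (53, -5, 51) mm. Moves with the bar.
- side_face (a point): Middle of the face of the side contact bar (black with a row of brass contacts, 80 mm long along jig x, 40 to 62 mm above the desk). The face looks to jig +y; unpressed its middle is at jig (5, -58, 51) mm. Moves with the bar.
- rear_bar (a joint): Travel of the rear contact bar along jig +x, m: 0 = sprung out, 0.005 = fully home on its hard stop. The spring pushes back with 1 N at 0 and 4 N at 0.005.
- side_bar (a joint): Travel of the side contact bar along jig -y, m: 0 = sprung out, 0.005 = fully home on its hard stop. The spring pushes back with 1 N at 0 and 4 N at 0.005.
- fuse_drawer (a joint): Fuse drawer in the middle of the jig's front, m: 0 = shut, 0.075 = fully open (towards jig -x). It slides with about 1.2 N friction, stays where it is left and stops hard at 0.
- fuse_seat (a point): Middle of the fuse's seat in the drawer, where its underside rests, 8 mm above the desk. The fuse lies along jig x between two pairs of brass clips, 6 mm long, 12.5 mm either side of the middle: 13.5 mm gap, flared, ending 5 mm above the seat. End stops 3 mm high at +-22 mm. Open left and right of the clips; drawer front 35 mm from the middle. Drawer open by D: seat D - 35 mm in front of the box.
- drawer_lip (a point): Middle of the front face of the pull lip on the red drawer front: lip 36 mm wide, 8 mm high, 17 to 25 mm above the desk, 7 mm deep, its face towards jig -x. The drawer front behind it is 50 mm wide, 3 to 26 mm above the desk. Push it towards jig +x to shut the drawer.
- fuse: White tube fuse with brass caps, 10 mm thick, 34 mm long along its own y, lying on the desk; it does not roll. Origin at the middle of its underside. Either end may go first.
- amp_board: Amplifier circuit board 98x112 mm (own x by y), 0.24 kg, on four hex posts at the corners that reach from 0 to 64 mm. Origin: centre, at the posts' feet. Board 22 to 24 mm up, edges at x = +-49, y = +-56 mm. Two capacitors, 57 mm, at y -36 to -13. In the jig the board's axes point as the jig's: +x edge (away from the heat sink) to the rear bar, -y edge (green terminals) to the side bar.
- heat_sink (a point): Middle of the top of the black finned heat sink, at board (-13.5, 7.5, 54) mm, axes as the board's. The heat sink spans x -40 to 13, y -12 to 27 mm and 24 to 54 mm high; grip it from above across x (53 mm wide), fingertips about 8 mm above the board. The capacitors stand 1 mm from its -y side.
- board_rear (a point): Middle of the board's +x edge, the one that goes against the rear contact bar; board frame (49, 0, 23) mm.
- multimeter: yellow hand-held multimeter lying on its back, 142x74x42 mm; bystander
- solder_reel: grey reel of solder wire standing on its flange, 68x108x43 mm; bystander
- tip_cleaner: round black tin with brass wool, 64 mm wide, 33 mm high; bystander
- mug: white mug with dark dots, 82x114x91 mm; bystander
- screwdriver: small screwdriver with blue handle, 110 mm long, 12 mm thick, lying; bystander
- side_cutter: side cutter with red handles, 125 mm long, 12 mm high; bystander

How it is judged:
By the outcome, as a careful person would: the job done as asked, in the order asked, and still so for the second after the job is handed in, while the arm keeps its last pose, push and grip.
It also fails if it takes over 66 s, if anything falls off the work surface, if the arm or the gripper's body presses on something with over 40 N, if the wrist force passes 120 N, or if a joint passes its speed limit or range.

## Working session

There is one attempt and no reset: what is moved stays moved. The work goes in short steps, Python scripts to look and compute and a tool call to move; the robot and the scene stay as the last step left them, time stands still between calls to the robot, and variables do not carry over. Pictures are saved under pics/ and viewed, at most 10 in all, crops included, and the job is handed in when it is done.

Besides the shell and the picture viewer there is one more tool, called after "Request:" in YAML: its name, and indented under it one key for each argument. play_rows: Moves the arm, as the interface text tells. Its arguments: {"type":"object","properties":{"commands":{"type":"array","items":{"type":"array","items":{"type":"array","items":{"type":"number"}}}}},"required":["commands"]}

```bash
mkdir -p pics; ls; cat > h.py <<'E'
import numpy as np, cv2
from plant import get_obs, snapshot, close_job, hold_point_z
from scipy.spatial.transform import Rotation as R
def cam(s):
    a=np.array(s["attitude"],float)
    M=a if a.shape==(3,3) else (R.from_euler('xyz',a,degrees=True).as_matrix() if a.size==3 else R.from_quat(a).as_matrix())
    return np.array(s["camera_matrix"]),np.array(s["origin"]),M
def ray(s,uv,z):
    K,o,M=cam(s); d=M@np.linalg.solve(K,np.array([uv[0],uv[1],1.])); return o+d*(z-o[2])/d[2]
def proj(s,p):
    K,o,M=cam(s); q=K@(M.T@(np.array(p)-o)); return q[:2]/q[2]
E
python3 - <<'E'
from h import *
for n in("top","side"):
    s=snapshot(n); cv2.imwrite(f"pics/{n}0.png",s["frame"][:,:,::-1]); np.save(f"pics/{n}0.npy",s,allow_pickle=True)
    print(n,s["camera_matrix"],s["origin"],s["attitude"])
print(get_obs(),hold_point_z)
E
```

```text
pics
top [[497.52259617   0.         327.18747758]
 [  0.         497.52259617 247.2601812 ]
 [  0.           0.           1.        ]] [0.41072071 0.13696144 1.12822615] [-170.60119453    0.5404215   -89.5879151 ]
side [[548.05798454   0.         311.23866983]
 [  0.         548.05798454 230.58878787]
 [  0.           0.           1.        ]] [ 0.16775765 -0.97726029  0.97877513] [-1.28001412e+02  1.27274378e-01 -2.19977506e+01]
{'clock': 0.1, 'joint_pos': array([ 9.10493535e+01,  2.05862310e+01,  6.39366681e-01, -1.61179043e-02,
       -7.01363210e+01, -1.65070790e+01]), 'qvel': array([ 0.0441629 , -0.12294343,  0.1199243 ,  0.03801794,  0.06236222,
        0.01508485]), 'tau': array([-2.08049451e-04, -5.84164417e+01,  2.93751258e+01,  7.01559439e+00,
        1.01602662e-02, -5.22772507e-05]), 'tool_pos': array([0.1798234 , 0.65015596, 0.2257365 ]), 'orientation': array([ 1.79915938e+02, -9.10945309e-03, -1.54632064e+01]), 'force': array([-0.48616075,  0.08351581, -0.60761923]), 'moment': array([-0.00680736, -0.01402034, -0.06931503]), 'gripper_force': 0.0, 'opening': 0.08738547669308942} 0.0188
```

View pics/top0.png

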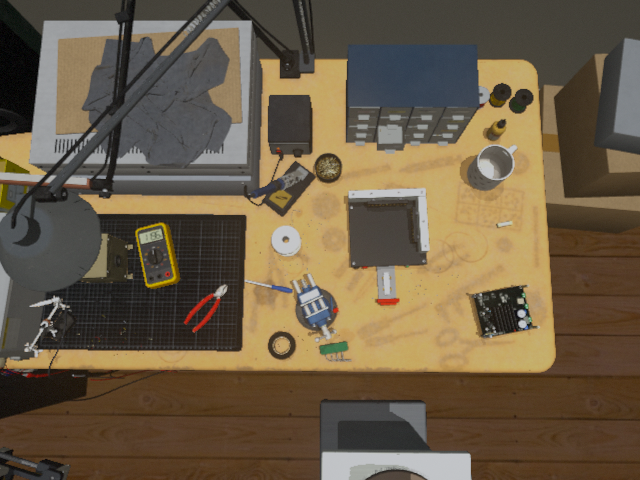

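View pics/side0.png

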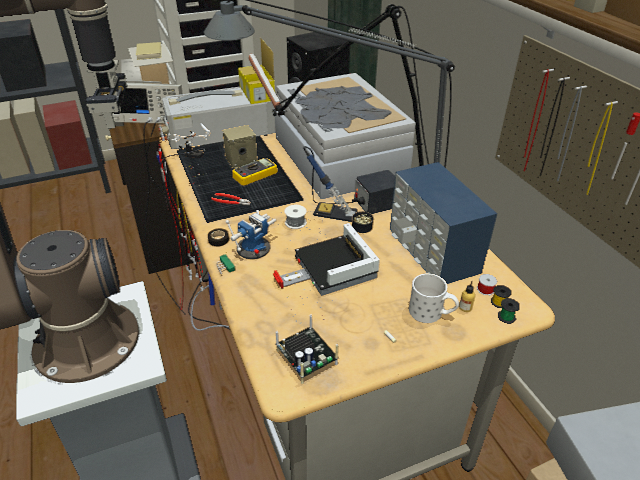

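```bash
python3 - <<'E'
from h import *
for n,(a,b,c,d) in dict(top=(340,180,550,345),side=(265,215,465,385)).items():
    f=cv2.imread(f"pics/{n}0.png")[b:d,a:c]
    f=cv2.resize(f,None,fx=3.5,fy=3.5,interpolation=cv2.INTER_CUBIC)
    cv2.imwrite(f"pics/{n}0c.png",f)
E
```

```text
(no output)
```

View pics/top0c.png

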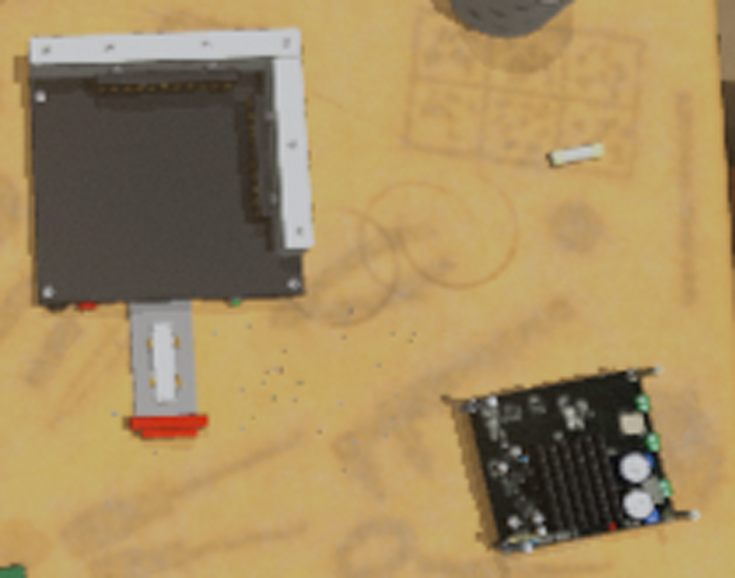

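View pics/side0c.png

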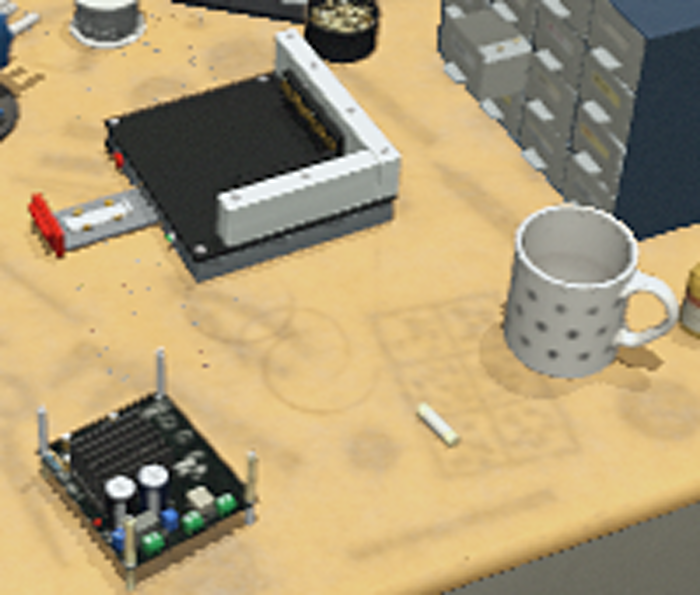

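```bash
cat > fit.py <<'E'
from h import *
from scipy.optimize import least_squares
T=np.load("pics/top0.npy",allow_pickle=True).item(); S=np.load("pics/side0.npy",allow_pickle=True).item()
t=lambda u,v:(T,((u+.5)/3.5-.5+340,(v+.5)/3.5-.5+180)); s=lambda u,v:(S,((u+.5)/3.5-.5+265,(v+.5)/3.5-.5+215))
def fit(obs,x0,inset=False):
    def w(p,P):
        P=np.array(P,float)/1000
        if inset: P[:2]-=np.sign(P[:2])*p[3]
        c,n=np.cos(p[2]),np.sin(p[2]); return [p[0]+c*P[0]-n*P[1],p[1]+n*P[0]+c*P[1],P[2]]
    f=lambda p:np.ravel([proj(o[0],w(p,P))-o[1] for P,o in obs])
    r=least_squares(f,x0,loss='soft_l1'); p=r.x
    print("xy mm",p[:2]*1000,"yaw",np.degrees(p[2]),p[3:]*1000); print(np.round(f(p).reshape(-1,2),1).tolist()); return p
E
python3 - <<'E'
from fit import *
fit([((-80,80,28),t(36,303)),((-80,-90,28),t(302,298)),((85,80,66),t(31,37)),((85,-90,66),t(299,29)),((-55,-90,66),t(312,247)),((-55,-72,66),t(287,248)),((67,80,66),t(31,66)),
((-80,80,28),s(106,122)),((-80,-90,28),s(198,265)),((-55,-90,66),s(221,207)),((85,-90,66),s(399,158)),((85,80,66),s(285,29))],[.5,0,0])
fit([((49,56,64),t(444,400)),((49,-56,64),t(657,370)),((-49,-56,64),t(695,516)),((49,56,64),s(160,351)),((49,-56,64),s(252,455)),((-49,-56,64),s(130,519)),((-49,56,64),s(42,410))],[.3,-.2,.2,.004],True)
for n,(a,b,m) in dict(top=(t(549,158),t(603,150),T),side=(s(422,407),s(453,441),S)).items():
    p,q=ray(m,a[1],.005),ray(m,b[1],.005); print(n,(p+q)/2,np.linalg.norm(p-q),np.degrees(np.arctan2(*(q-p)[1::-1])))
E
```

```text
xy mm [631.78634729  19.8407823 ] yaw 2.0372898456057142 []
[[0.3, 0.6], [0.7, -0.2], [-0.3, 0.2], [0.3, 0.1], [0.5, 0.6], [-0.7, 0.5], [-0.0, -0.2], [-1.0, -1.1], [-0.9, -1.9], [1.9, 0.6], [0.9, -0.8], [2.8, -0.8]]
xy mm [ 453.05726805 -236.74192171] yaw 11.31700877321293 [4.0261574]
[[13.1, 0.5], [-0.2, -0.2], [-0.2, -0.0], [0.1, -0.3], [0.4, -0.2], [-0.1, 0.1], [-0.4, -0.6]]
top [ 0.65389146 -0.25765933  0.005     ] 0.03604803713621172 -81.14028814406205
side [ 0.65250734 -0.2560764   0.005     ] 0.03403382036170774 -81.64343341249052
```

```bash
cat >> h.py <<'E'
def go(p,psi,o=None):
    o=o or get_obs(); R0=R.from_euler('xyz',o["orientation"],degrees=True); R1=R.from_euler('xyz',[180,0,psi],degrees=True)
    print("shift cm",np.round(R0.inv().apply(np.array(p)-o["tool_pos"])*100,2),"rot",np.round((R0.inv()*R1).as_rotvec(degrees=True),2))
J=(np.array([.6318,.0198]),np.radians(2.04))
def j2w(x,y,z=0,J=J):
    c,n=np.cos(J[1]),np.sin(J[1]); return np.array([J[0][0]+(c*x-n*y)/1000,J[0][1]+(n*x+c*y)/1000,z/1000])
def w2j(p,J=J):
    c,n=np.cos(J[1]),np.sin(J[1]); d=(np.array(p[:2])-J[0])*1000; return np.round([c*d[0]+n*d[1],-n*d[0]+c*d[1]],1)
E
python3 - <<'E'
from fit import *
print("mug rim top: L,R,front,back",[np.round(ray(T,u,.091),3) for u in [(470,167),(514,167),(492,189),(492,146)]])
print("mug base side L,R,front",[np.round(ray(S,u,.0),3) for u in [s(508,345)[1],s(615,360)[1],s(565,375)[1]]])
for u,z in [((163,325),8),((163,401),8),((135,420),26),((207,417),26),((168,434),17)]: print(u,w2j(ray(T,t(*u)[1],z/1000)))
for u in [(65,218),(130,207),(98,213)]: print(u,w2j(ray(S,s(*u)[1],.008)))
go([.653,-.257,.2],-81.3)
E
```

```text
mug rim top: L,R,front,back [array([ 0.76 , -0.16 ,  0.091]), array([ 0.761, -0.255,  0.091]), array([ 0.711, -0.205,  0.091]), array([ 0.808, -0.21 ,  0.091])]
mug base side L,R,front [array([ 0.735, -0.208,  0.   ]), array([ 0.796, -0.248,  0.   ]), array([ 0.757, -0.247, -0.   ])]
(163, 325) [-92.9  -1.5]
(163, 401) [-141.9    0.8]
(135, 420) [-154.5   21. ]
(207, 417) [-153.9  -24.4]
(168, 434) [-163.4   -0.3]
(65, 218) [-141.1    7. ]
(130, 207) [-92.3  -1.6]
(98, 213) [-116.7    2.1]
shift cm [69.79 74.81  2.69] rot [ 7.000e-02 -6.000e-02  6.584e+01]
```

Request:
play_rows:
  commands:
    - [[69.8, 74.8, 2.7, 0, 0, -24.2, 1], [69.8, 74.8, 2.7, 0, 0, -24.2, 1], [69.8, 74.8, 2.7, 0, 0, -24.2, 1], [69.8, 74.8, 2.7, 0, 0, -24.2, 1], [69.8, 74.8, 2.7, 0, 0, -24.2, 1], [69.8, 74.8, 2.7, 0, 0, -24.2, 1], [69.8, 74.8, 2.7, 0, 0, -24.2, 1], [69.8, 74.8, 2.7, 0, 0, -24.2, 1], [69.8, 74.8, 2.7, 0, 0, -24.2, 1], [69.8, 74.8, 2.7, 0, 0, -24.2, 1], [69.8, 74.8, 2.7, 0, 0, -24.2, 1], [69.8, 74.8, 2.7, 0, 0, -24.2, 1], [69.8, 74.8, 2.7, 0, 0, -24.2, 1], [69.8, 74.8, 2.7, 0, 0, -24.2, 1], [69.8, 74.8, 2.7, 0, 0, -24.2, 1], [69.8, 74.8, 2.7, 0, 0, -24.2, 1], [69.8, 74.8, 2.7, 0, 0, -24.2, 1], [69.8, 74.8, 2.7, 0, 0, -24.2, 1], [69.8, 74.8, 2.7, 0, 0, -24.2, 1], [69.8, 74.8, 2.7, 0, 0, -24.2, 1]]

```text
clock: 1.77
tool_pos: [0.5657, -0.0901, 0.2043]
orientation: [-180.0, 0.0, 8.7]
force: [1.3, 1.4, -0.1]
opening: 0.0875
gripper_force: 0.0
```

```bash
python3 - <<'E'
from h import *
o=get_obs(); print(o["tool_pos"],o["orientation"]); go([.653,-.257,.15],8.7)
E
```

```text
[ 0.56574574 -0.09009992  0.20429514] [-1.79990806e+02  1.62108730e-02  8.73529247e+00]
shift cm [ 6.09 17.82  5.42] rot [-0.01  0.02  0.04]
```

Request:
play_rows:
  commands:
    - [[6.1, 17.8, 5.4, 0, 0, 0, 1], [6.1, 17.8, 5.4, 0, 0, 0, 1], [6.1, 17.8, 5.4, 0, 0, 0, 1], [6.1, 17.8, 5.4, 0, 0, 0, 1], [6.1, 17.8, 5.4, 0, 0, 0, 1], [6.1, 17.8, 5.4, 0, 0, 0, 1], [6.1, 17.8, 5.4, 0, 0, 0, 1], [6.1, 17.8, 5.4, 0, 0, 0, 1]]

```text
clock: 2.43
tool_pos: [0.6522, -0.2546, 0.1499]
orientation: [-180.0, 0.1, 8.7]
force: [-0.7, 1.2, -0.7]
opening: 0.0875
gripper_force: 0.0
```

```bash
python3 - <<'E'
from h import *
s=snapshot("wrist"); cv2.imwrite("pics/w1.png",s["frame"][:,:,::-1]); np.save("pics/w1.npy",s,allow_pickle=True)
o=get_obs(); print(o["tool_pos"],o["orientation"],s["origin"],s["attitude"],s["camera_matrix"][0]); print(proj(s,[.6532,-.257,.005])); go([.653,-.257,.003],8.7)
E
```

```text
[ 0.65247195 -0.254047    0.15065016] [-1.79991090e+02  7.98032707e-03  8.76025114e+00] [ 0.72555611 -0.24173766  0.30810304] [ 1.63953250e+02  5.09750259e-02 -8.13674090e+01] [348.31700204   0.         322.34065202]
[327.36779303 220.36311875]
shift cm [1.000e-02 3.000e-01 1.476e+01] rot [-0.01  0.01  0.06]
```

View pics/w1.png

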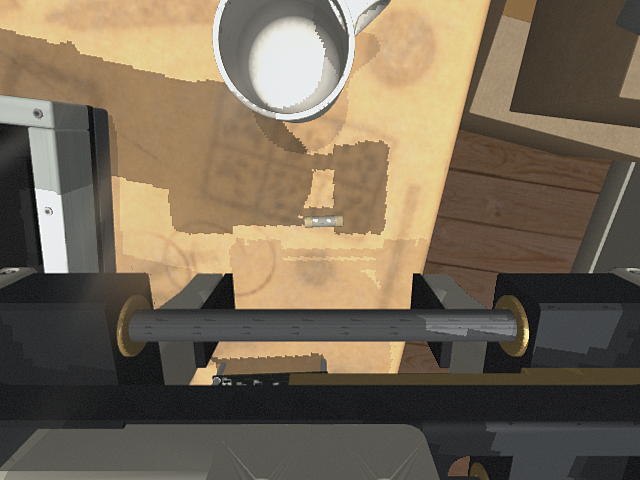

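Request:
play_rows:
  commands:
    - [[0.0, 0.1, 4, 0, 0, 0, 1], [0.0, 0.1, 8, 0, 0, 0, 1], [0.0, 0.1, 11, 0, 0, 0, 1], [0.0, 0.1, 13, 0, 0, 0, 1], [0.0, 0.1, 14, 0, 0, 0, 1], [0.0, 0.1, 14.7, 0, 0, 0, 1], [0.0, 0.1, 14.7, 0, 0, 0, 1], [0.0, 0.1, 14.7, 0, 0, 0, 0.5], [0.0, 0.1, 14.7, 0, 0, 0, 0.2], [0.0, 0.1, 14.7, 0, 0, 0, 0.2], [0.0, 0.1, 14.7, 0, 0, 0, 0.2], [0.0, 0.1, 14.7, 0, 0, 0, 0.2], [0.0, 0.1, 14.7, 0, 0, 0, 0.2], [0.0, 0.1, 14.7, 0, 0, 0, 0.2], [0.0, 0.1, 14.7, 0, 0, 0, 0.2], [0.0, 0.1, 14.7, 0, 0, 0, 0.2]]

```text
clock: 3.82
tool_pos: [0.6528, -0.2556, 0.0035]
orientation: [-180.0, 0.0, 8.7]
force: [-0.0, -0.4, 1.3]
opening: 0.0336
gripper_force: 29.1
```

Request:
play_rows:
  commands:
    - [[0, 0, -3, 0, 0, 0, 0.2], [0, 0, -6, 0, 0, 0, 0.2], [-2, -3, -8, 0, 0, 0, 0.2], [-4.5, -6.5, -8, 0, 0, 0, 0.2], [-7, -10, -8, 0, 0, 0, 0.2], [-8.6, -13.5, -8, 0, 0, 0, 0.2], [-9.6, -15.2, -6, 0, 0, 0, 0.2], [-9.6, -15.2, -3, 0, 0, 0, 0.2], [-9.6, -15.2, -1, 0, 0, 0, 0.2], [-9.6, -15.2, -0.3, 0, 0, 0, 0.2], [-9.6, -15.2, 0, 0, 0, 0, 0.2], [-9.6, -15.2, 0, 0, 0, 0, 0.2], [-9.6, -15.2, 0, 0, 0, 0, 0.55], [-9.6, -15.2, 0, 0, 0, 0, 0.55], [-9.6, -15.2, 0, 0, 0, 0, 0.55], [-9.6, -15.2, -1, 0, 0, 0, 0.55], [-9.6, -15.2, -3, 0, 0, 0, 0.55], [-9.6, -15.2, -6, 0, 0, 0, 0.55], [-9.6, -15.2, -8, 0, 0, 0, 0.55], [-9.6, -15.2, -8, 0, 0, 0, 0.55]]

```text
clock: 5.48
tool_pos: [0.5379, -0.1201, 0.0889]
orientation: [179.9, -0.4, 8.8]
force: [1.2, 0.8, 0.6]
opening: 0.0481
gripper_force: 0.0
```

```bash
python3 - <<'E'
from h import *
s=snapshot("wrist"); cv2.imwrite("pics/w2.png",s["frame"][:,:,::-1]); np.save("pics/w2.npy",s,allow_pickle=True)
o=get_obs(); print(o["tool_pos"],o["orientation"],o["opening"],proj(s,[*o["tool_pos"][:2],.005])); go([*o["tool_pos"][:2],.0045],-81.3)
E
```

```text
[ 0.53683049 -0.11996699  0.08691459] [179.9692766   -0.32813185   8.75375095] 0.048276652834918235 [324.34764657 243.41377305]
shift cm [-0.05 -0.    8.24] rot [-0.23 -0.28 90.05]
```

View pics/w2.png

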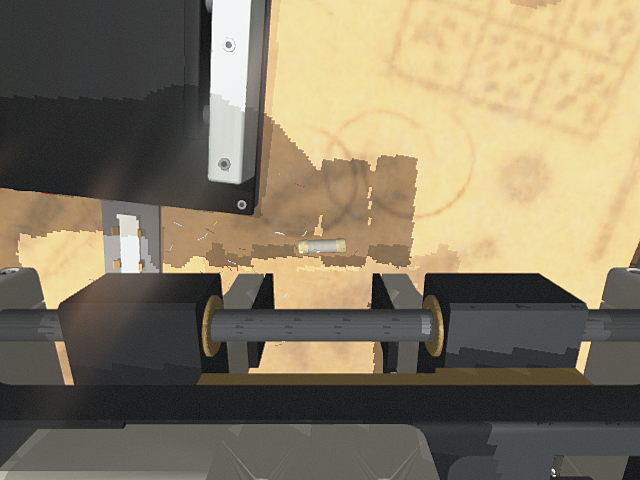

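```bash
python3 - <<'E'
from h import *
s=np.load("pics/w2.npy",allow_pickle=True).item()
f=s["frame"][232:262,290:356].astype(int); 
g=cv2.cvtColor(s["frame"],cv2.COLOR_RGB2HSV)[232:262,290:356]
m=((g[:,:,1]<60)&(g[:,:,2]>90)).astype(np.uint8); n,l,st,c=cv2.connectedComponentsWithStats(m); k=1+st[1:,4].argmax(); print(st[k],c[k])
r=cv2.minAreaRect(np.argwhere(l==k)[:,::-1].astype(np.float32)); print(r)
for z in(.005,.009):
    a,b=ray(s,(299,247.5),z),ray(s,(346,244.5),z); print((a+b)/2,np.linalg.norm(a-b),np.degrees(np.arctan2(*(b-a)[1::-1])))
    print("tube",ray(s,c[k]+[290,232],z))
E
```

```text
[ 18   8  28  14 355] [31.21408451 13.85070423]
((31.5, 14.5), (13.0, 27.0), 90.0)
[ 0.5346718  -0.11891622  0.005     ] 0.034392961497508076 -77.47696134953527
tube [ 0.53464693 -0.11799015  0.005     ]
[ 0.53590928 -0.1187214   0.009     ] 0.03382642290320569 -77.47696134953532
tube [ 0.53588482 -0.11781058  0.009     ]
```

Request:
play_rows:
  commands:
    - [[-0.17, -0.08, 0, 0, 0, 7, 0.55], [-0.17, -0.08, 0, 0, 0, 14, 0.55], [-0.17, -0.08, 0, 0, 0, 21, 0.55], [-0.17, -0.08, 0, 0, 0, 28, 0.55], [-0.17, -0.08, 0, 0, 0, 35, 0.55], [-0.17, -0.08, 0, 0, 0, 42, 0.55], [-0.17, -0.08, 0, 0, 0, 49, 0.55], [-0.17, -0.08, 0, 0, 0, 56, 0.55], [-0.17, -0.08, 1, 0, 0, 63, 0.55], [-0.17, -0.08, 2, 0, 0, 70, 0.55], [-0.17, -0.08, 3, 0, 0, 77, 0.55], [-0.17, -0.08, 4, 0, 0, 84, 0.55], [-0.17, -0.08, 5, 0, 0, 88.8, 0.55], [-0.17, -0.08, 6, 0, 0, 88.8, 0.55], [-0.17, -0.08, 7, 0, 0, 88.8, 0.55], [-0.17, -0.08, 7, 0, 0, 88.8, 0.55], [-0.17, -0.08, 7, 0, 0, 88.8, 0.55]]

```text
clock: 6.95
tool_pos: [0.5325, -0.1195, 0.0129]
orientation: [179.9, 0.0, -79.9]
force: [0.3, -0.1, -0.6]
opening: 0.0479
gripper_force: 0.0
```

```bash
python3 - <<'E'
from h import *
go([.535,-.1195,.0045],-80); print(get_obs()["tool_pos"])
E
```

```text
shift cm [ 0.04 -0.25  0.84] rot [0.1  0.   0.06]
[ 0.53252925 -0.11953482  0.01292051]
```

Request:
play_rows:
  commands:
    - [[0.0, -0.25, 0.4, 0, 0, 0, 0.55], [0.0, -0.25, 0.8, 0, 0, 0, 0.55], [0.0, -0.25, 0.85, 0, 0, 0, 0.55], [0.0, -0.25, 0.85, 0, 0, 0, 0.55], [0.0, -0.25, 0.85, 0, 0, 0, 0.05], [0.0, -0.25, 0.85, 0, 0, 0, 0.05], [0.0, -0.25, 0.85, 0, 0, 0, 0.05], [0.0, -0.25, 0.85, 0, 0, 0, 0.05], [0.0, -0.25, 0.85, 0, 0, 0, 0.05], [0.0, -0.25, 0.85, 0, 0, 0, 0.05], [0.0, -0.25, 0.85, 0, 0, 0, 0.05], [0.0, -0.25, 0.85, 0, 0, 0, 0.05]]

```text
clock: 7.95
tool_pos: [0.5356, -0.119, 0.0051]
orientation: [-180.0, -0.0, -80.1]
force: [0.3, -0.3, 0.2]
opening: 0.0096
gripper_force: 30.0
```

Request:
play_rows:
  commands:
    - [[0, 0, -2, 0, 0, 0, 0.05], [0, 0, -5, 0, 0, -7, 0.05], [0, 0, -8.5, 0, 0, -14, 0.05], [-2, 0.3, -8.5, 0, 0, -21, 0.05], [-4, 0.5, -8.5, 0, 0, -28, 0.05], [-6, 0.8, -8.5, 0, 0, -35, 0.05], [-8, 1, -8.5, 0, 0, -42, 0.05], [-10, 1.3, -8.5, 0, 0, -49, 0.05], [-12, 1.5, -8.5, 0, 0, -56, 0.05], [-14, 1.7, -8.5, 0, 0, -63, 0.05], [-14, 1.7, -8.5, 0, 0, -70, 0.05], [-14, 1.7, -8.5, 0, 0, -77, 0.05], [-14, 1.7, -8.5, 0, 0, -82, 0.05], [-14, 1.7, -8.5, 0, 0, -82, 0.05], [-14, 1.7, -8.5, 0, 0, -82, 0.05], [-14, 1.7, -8.5, 0, 0, -82, 0.05]]

```text
clock: 9.28
tool_pos: [0.4946, 0.0159, 0.0901]
orientation: [-180.0, -0.0, 1.8]
force: [-0.0, -0.3, -0.5]
opening: 0.0096
gripper_force: 30.0
```

```bash
python3 - <<'E'
from h import *
s=snapshot("wrist"); cv2.imwrite("pics/w3.png",s["frame"][:,:,::-1]); np.save("pics/w3.npy",s,allow_pickle=True)
o=get_obs(); print(o["tool_pos"],o["orientation"],o["opening"],proj(s,o["tool_pos"]),proj(s,j2w(-117,0,8)))
E
```

```text
[0.49461908 0.01585096 0.09007681] [-1.79999674e+02  7.68297297e-04  1.78305830e+00] 0.009337161480244128 [326.11401435 290.34070447] [326.17791753 214.16377629]
```

View pics/w3.png

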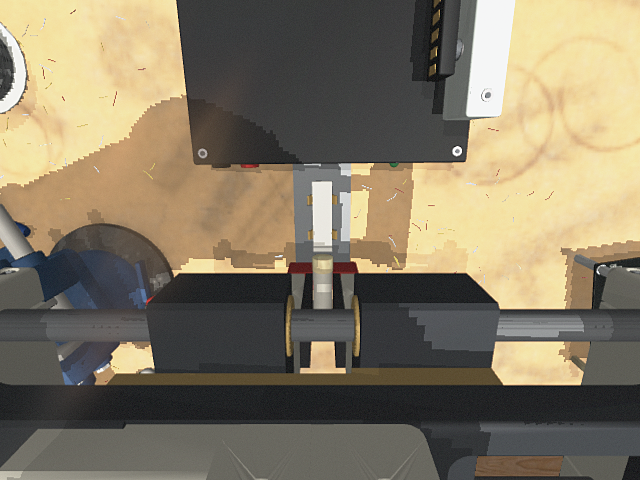

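```bash
python3 - <<'E'
from h import *
s=np.load("pics/w3.npy",allow_pickle=True).item(); f=s["frame"].astype(int)
hsv=cv2.cvtColor(s["frame"],cv2.COLOR_RGB2HSV).astype(int)
for r in (180,190,196,200,204,215,225,232,236,240,258,275,285,295):
    print(r,"V",hsv[r,288:356,2].tolist() if r in(190,200,236,215,285) else "", "brass",[c for c in range(296,350) if hsv[r,c,1]>90 and hsv[r,c,2]>60])
E
```

```text
180 V  brass []
190 V [179, 177, 177, 171, 172, 143, 126, 125, 124, 126, 125, 123, 127, 125, 125, 127, 122, 124, 126, 123, 123, 124, 120, 127, 204, 244, 237, 236, 235, 236, 235, 235, 236, 236, 236, 235, 236, 234, 235, 235, 235, 236, 239, 248, 76, 123, 122, 122, 122, 124, 122, 120, 121, 121, 121, 121, 121, 121, 121, 124, 121, 122, 121, 192, 181, 181, 180, 181] brass []
196 V  brass [307, 308, 309, 310, 311, 332, 333, 334, 335, 336]
200 V [166, 168, 168, 169, 176, 174, 124, 125, 122, 123, 124, 122, 124, 125, 127, 123, 125, 126, 122, 143, 183, 142, 126, 129, 170, 247, 237, 235, 235, 235, 235, 236, 234, 234, 234, 235, 235, 234, 234, 235, 235, 235, 239, 242, 132, 145, 148, 165, 168, 101, 122, 136, 227, 214, 214, 213, 214, 212, 215, 213, 214, 215, 222, 243, 246, 244, 244, 244] brass [307, 308, 309, 310, 311, 332, 333, 334, 335, 336]
204 V  brass [308, 309, 335, 336]
215 V [179, 176, 174, 170, 177, 180, 147, 123, 122, 122, 123, 121, 121, 122, 123, 121, 124, 122, 120, 122, 121, 121, 121, 113, 131, 252, 238, 235, 234, 234, 234, 234, 235, 234, 234, 235, 234, 233, 236, 234, 234, 234, 239, 246, 
[... 321 characters left out ...]
177, 127, 132, 155, 213, 242, 235, 234, 233, 234, 234, 235, 234, 234, 234, 234, 234, 233, 233, 233, 233, 239, 240, 128, 143, 150, 166, 170, 123, 121, 113, 131, 217, 207, 204, 204, 206, 203, 205, 209, 212, 245, 247, 246, 246, 245, 245] brass [308, 309, 310, 311, 312, 332, 333, 334, 335, 336]
240 V  brass []
258 V  brass []
275 V  brass [305, 340]
285 V [26, 29, 22, 47, 116, 108, 107, 104, 108, 106, 104, 105, 105, 110, 104, 92, 26, 26, 34, 30, 30, 25, 29, 23, 63, 160, 137, 143, 156, 204, 207, 214, 216, 216, 220, 221, 219, 213, 201, 191, 186, 171, 159, 137, 110, 18, 31, 22, 35, 31, 33, 25, 30, 45, 104, 110, 105, 107, 104, 102, 107, 106, 105, 105, 108, 106, 24, 28] brass [312]
295 V  brass [332]
```

Request:
play_rows:
  commands:
    - [[1.0, 0, 2, 0, 0, -0.24, 0.05], [1.87, 0, 4, 0, 0, -0.24, 0.05], [1.87, 0, 5.5, 0, 0, -0.24, 0.05], [1.87, 0, 6, 0, 0, -0.24, 0.05], [1.87, 0, 6, 0, 0, -0.24, 0.05], [1.87, 0, 6, 0, 0, -0.24, 0.05]]

```text
clock: 9.83
tool_pos: [0.5133, 0.0165, 0.0303]
orientation: [180.0, 0.0, 2.1]
force: [0.9, -0.3, 0.5]
opening: 0.0096
gripper_force: 30.0
```

```bash
python3 - <<'E'
from h import *
for i in range(3):
    s=snapshot("wrist"); o=get_obs(); print(o["tool_pos"],o["orientation"],o["force"]); go([.5133,.0164,.0138],2.04)
s=snapshot("wrist"); cv2.imwrite("pics/w4.png",s["frame"][140:300,240:400,::-1].repeat(3,0).repeat(3,1)); np.save("pics/w4.npy",s,allow_pickle=True)
E
```

```text
[0.51367163 0.0166612  0.03080256] [-1.79995347e+02 -4.24597808e-02  2.16029565e+00] [ 0.28269996 -0.02213057  0.09913581]
shift cm [-0.04  0.02  1.7 ] rot [-0.   -0.04  0.12]
[0.51385746 0.01677475 0.03106119] [-1.79978160e+02 -8.13759935e-02  2.16992542e+00] [0.87093737 0.45374046 0.79135575]
shift cm [-0.06  0.04  1.73] rot [-0.02 -0.08  0.13]
[0.51388691 0.01683791 0.03113754] [-1.79968806e+02 -9.82524227e-02  2.17447318e+00] [ 0.47921274 -0.21528031  0.02255524]
shift cm [-0.06  0.04  1.73] rot [-0.03 -0.1   0.13]
```

View pics/w4.png

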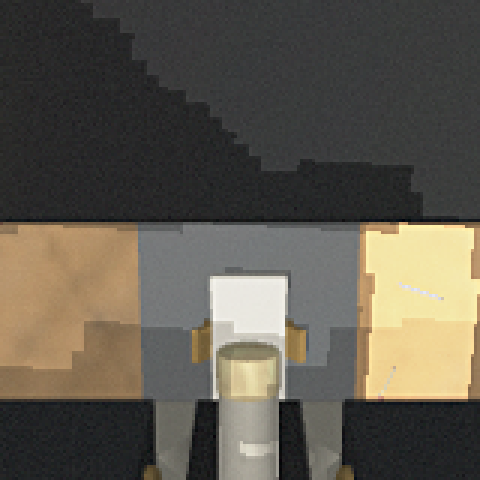

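```bash
python3 - <<'E'
from h import *
s=np.load("pics/w4.npy",allow_pickle=True).item()
u=240+249.5/3
print("strip end",ray(s,(u,140+273/3),.010)[:2],"clip far edge,near",ray(s,(u,140+322/3),.013)[0],ray(s,(u,140+361/3),.013)[0],"fuse end",ray(s,(u,140+345/3),.0363)[0],ray(s,(u,140+345/3),.032)[0], "box front", ray(s,(u,140+221/3),.028)[:2], w2j(ray(s,(u,140+221/3),.028)))
E
```

```text
strip end [0.5385543  0.01914871] clip far edge,near 0.5303640143306605 0.5230182817766483 fuse end 0.5341661805023847 0.5326685489581839 box front [0.5519768  0.01967507] [-79.8   2.7]
```

Request:
play_rows:
  commands:
    - [[-0.2, 0.02, 0.5, 0, 0, 0.1, 0.05], [-0.2, 0.02, 0.9, 0, 0, 0.1, 0.05], [-0.2, 0.02, 1.2, 0, 0, 0.1, 0.05], [-0.2, 0.02, 1.4, 0, 0, 0.1, 0.05], [-0.2, 0.02, 1.55, 0, 0, 0.1, 0.05], [-0.2, 0.02, 1.65, 0, 0, 0.1, 0.05], [-0.2, 0.02, 1.65, 0, 0, 0.1, 0.05]]

```text
clock: 10.62
tool_pos: [0.5113, 0.0163, 0.0133]
orientation: [180.0, 0.0, 2.1]
force: [0.0, 0.1, 0.2]
opening: 0.0096
gripper_force: 30.0
```

Request:
play_rows:
  commands:
    - [[0, 0, 0, 0, 0, 0, 0.28], [0, 0, 0, 0, 0, 0, 0.28], [0, 0, 0, 0, 0, 0, 0.28], [0, 0, -0.5, 0, 0, 0, 0.28], [0, 0, -1.5, 0, 0, 0, 0.28], [-1, 0, -3, 0, 0, 0, 0.28], [-2, 0, -5, 0, 0, 0, 0], [-2, 0, -6, 0, 0, 0, 0], [-2, 0, -6, 0, 0, 0, 0]]

```text
clock: 11.37
tool_pos: [0.4928, 0.0162, 0.077]
orientation: [-179.9, -0.3, 2.1]
force: [0.4, 0.0, -0.7]
opening: 0.0099
gripper_force: 0.0
```

```bash
python3 - <<'E'
from h import *
s=snapshot("wrist"); o=get_obs(); print(o["tool_pos"],o["orientation"],o["force"]); go([.513,.0164,.021],2.04)
cv2.imwrite("pics/w5.png",s["frame"][140:300,240:400,::-1].repeat(3,0).repeat(3,1)); np.save("pics/w5.npy",s,allow_pickle=True)
E
```

```text
[0.49241687 0.01608215 0.07574427] [-179.91884816   -0.22306701    2.10142722] [ 0.25041519  0.26972576 -1.33283279]
shift cm [2.04 0.05 5.48] rot [-0.08 -0.22  0.06]
```

View pics/w5.png

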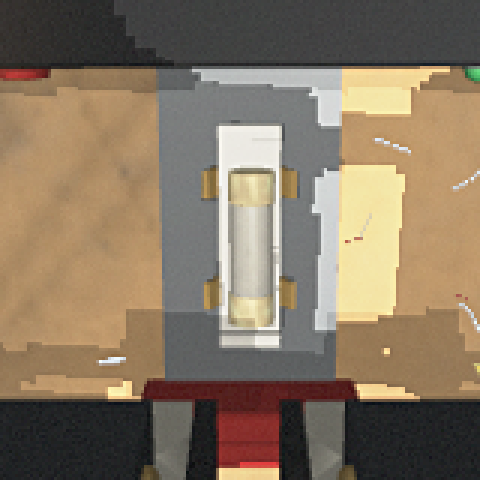

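```bash
python3 - <<'E'
from h import *
s=np.load("pics/w5.npy",allow_pickle=True).item()
f=lambda c,r,z:ray(s,(240+c/3-.33,140+r/3-.33),z)
for n,c,r,z in [("clip far",250,168,.013),("",250,199,.013),("clip near",250,277,.013),("",250,310,.013),("fuse far top",251,170,.0165),("fuse near mid",251,328,.013),("fuse near if top",251,320,.018),("strip",250,125,.008),("",250,345,.008)]: print(n,np.round(f(c,r,z)*1000,1))
E
```

```text
clip far [529.5  19.   13. ]
 [522.7  18.8  13. ]
clip near [505.2  18.1  13. ]
 [497.6  17.9  13. ]
fuse far top [529.6  18.8  16.5]
fuse near mid [493.4  17.5  13. ]
fuse near if top [496.9  17.6  18. ]
strip [538.   19.3   8. ]
 [487.7  17.5   8. ]
```

Request:
play_rows:
  commands:
    - [[1, 0, 2, 0, 0, 0, 0], [2, 0, 4, 0, 0, 0, 0], [2, 0, 5.2, 0, 0, 0, 0], [2, 0, 5.4, 0, 0, 0, 0], [2, 0, 5.5, 0, 0, 0, 0], [2, 0, 5.6, 0, 0, 0, 0], [2, 0, 5.7, 0, 0, 0, 0], [2, 0, 5.75, 0, 0, 0, 0], [2, 0, 5.75, 0, 0, 0, 0]]

```text
clock: 12.17
tool_pos: [0.5137, 0.0165, 0.0183]
orientation: [-180.0, -0.2, 2.2]
force: [0.4, -3.5, 17.4]
opening: 0.0007
gripper_force: 8.7
```

Request:
play_rows:
  commands:
    - [[0, 0, -2, 0, 0, 0, 0], [0, 0, -4, 0, 0, 0, 0], [-3, 0, -5, 0, 0, 0, 0], [-6, 0, -5, 0, 0, 0, 0], [-7.2, 0, -4, 0, 0, 0, 0], [-7.2, 0, -1.5, 0, 0, 0, 0], [-7.2, 0, 0, 0, 0, 0, 0], [-7.2, 0, 0.35, 0, 0, 0, 0], [-6.5, 0, 0.35, 0, 0, 0, 0], [-5.7, 0, 0.35, 0, 0, 0, 0], [-4.9, 0, 0.35, 0, 0, 0, 0], [-4.1, 0, 0.35, 0, 0, 0, 0], [-3.3, 0, 0.35, 0, 0, 0, 0], [-2.5, 0, 0.35, 0, 0, 0, 0], [-1.7, 0, 0.35, 0, 0, 0, 0], [-0.9, 0, 0.35, 0, 0, 0, 0], [-0.2, 0, 0.35, 0, 0, 0, 0], [0.5, 0, 0.35, 0, 0, 0, 0], [1.0, 0, 0.35, 0, 0, 0, 0], [1.0, 0, 0.35, 0, 0, 0, 0]]

```text
clock: 13.83
tool_pos: [0.5226, 0.0168, 0.0125]
orientation: [-180.0, -0.0, 2.1]
force: [0.8, -0.2, 0.4]
opening: 0.0004
gripper_force: 0.0
```

Request:
play_rows:
  commands:
    - [[0.4, 0, 0, 0, 0, 0, 0], [0.7, 0, 0, 0, 0, 0, 0], [1.0, 0, 0, 0, 0, 0, 0], [1.2, 0, 0, 0, 0, 0, 0], [1.2, 0, 0, 0, 0, 0, 0]]

```text
clock: 14.25
tool_pos: [0.527, 0.0159, 0.0114]
orientation: [179.9, 0.6, 2.0]
force: [-18.7, 6.6, 12.2]
opening: 0.0004
gripper_force: 9.5
```

Request:
play_rows:
  commands:
    - [[-1.5, 0, 0, 0, 0, 0, 0], [-2.5, 0, -1, 0, 0, 0, 0], [-3.5, 0, -4, 0, 0, 0, 1], [-5, 2, -8, 0, 0, 7, 1], [-6, 5, -12, 0, 0, 14, 1], [-7, 8, -12, 0, 0, 21, 1], [-8, 11, -12, 0, 0, 28, 1], [-9, 14, -12, 0, 0, 35, 1], [-9.7, 17, -12, 0, 0, 42, 1], [-9.7, 20, -12, 0, 0, 49, 1], [-9.7, 23, -12, 0, 0, 56, 1], [-9.7, 24.5, -12, 0, 0, 63, 1], [-9.7, 24.5, -12, 0, 0, 70, 1], [-9.7, 24.5, -12, 0, 0, 77, 1], [-9.7, 24.5, -12, 0, 0, 80.8, 1], [-9.7, 24.5, -12, 0, 0, 80.8, 1], [-9.7, 24.5, -12, 0, 0, 80.8, 1]]

```text
clock: 15.67
tool_pos: [0.4454, -0.2313, 0.1327]
orientation: [-180.0, -0.0, -78.6]
force: [0.2, -0.2, -0.2]
opening: 0.0874
gripper_force: 0.0
```

```bash
python3 - <<'E'
from h import *
for n in("top","side","wrist"):
    s=snapshot(n); np.save(f"pics/{n}2.npy",s,allow_pickle=True)
    if n!="wrist":
        p=proj(s,j2w(-88,0,20)).astype(int); f=s["frame"][p[1]-25:p[1]+25,p[0]-33:p[0]+33]
        f=cv2.resize(f,(396,300),interpolation=cv2.INTER_NEAREST); print(n,p)
    else: f=cv2.resize(s["frame"],(400,300),interpolation=cv2.INTER_AREA)
    cv2.imwrite(f"pics/{n}2.png",f[:,:,::-1])
a=np.zeros((600,800,3),np.uint8); a[:300,:396]=cv2.imread("pics/top2.png"); a[:300,400:796]=cv2.imread("pics/side2.png"); a[300:,:400]=cv2.imread("pics/wrist2.png"); 
w=np.load("pics/wrist2.npy",allow_pickle=True).item(); o=get_obs(); print(o["tool_pos"],o["orientation"],w["origin"])
a[300:,400:]=cv2.resize(w["frame"][150:450,120:520],(400,300))[:,:,::-1]
cv2.imwrite("pics/comp.png",a)
E
```

```text
top [386 269]
side [303 269]
[ 0.44538349 -0.23110515  0.13268454] [-1.79983594e+02 -4.16380177e-03 -7.85920706e+01] [ 0.4599143  -0.30209136  0.2910062 ]
```

View pics/comp.png

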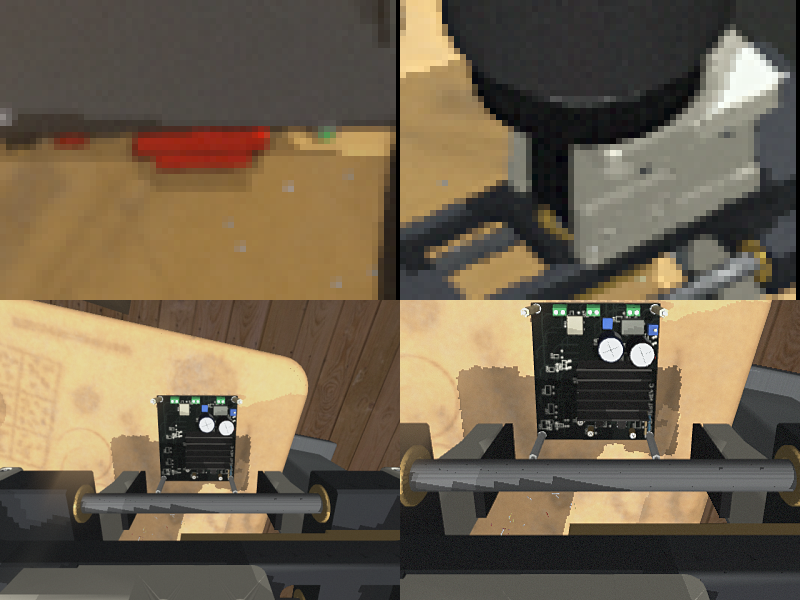

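```bash
python3 - <<'E'
from h import *
for n,x in(("top0",-160),("top2",-90)):
    s=np.load(f"pics/{n}.npy",allow_pickle=True).item(); f=s["frame"].astype(int)
    p=proj(s,j2w(x,0,20)); c=int(p[0])
    for cc in (c-3,c+3):
        r=np.arange(int(p[1])-9,int(p[1])+9); red=f[r,cc,0]-f[r,cc,1:].mean(1)
        print(n,cc,list(zip(r.tolist(),f[r,cc].tolist())))
    w=np.clip(red,0,None)
for r in range(262,276): print(r,w2j(ray(s,(c,r+.5),.017)),w2j(ray(s,(c,r+.5),.026)))
E
```

```text
top0 384 [(293, [167, 167, 165]), (294, [157, 157, 157]), (295, [157, 154, 153]), (296, [159, 159, 157]), (297, [159, 159, 157]), (298, [166, 146, 143]), (299, [186, 48, 24]), (300, [200, 48, 21]), (301, [194, 56, 28]), (302, [173, 48, 20]), (303, [201, 54, 24]), (304, [194, 69, 35]), (305, [168, 115, 64]), (306, [191, 153, 89]), (307, [193, 158, 92]), (308, [191, 163, 103]), (309, [171, 151, 110]), (310, [198, 169, 102])]
top0 390 [(293, [156, 156, 155]), (294, [166, 167, 166]), (295, [159, 157, 156]), (296, [160, 158, 158]), (297, [159, 157, 155]), (298, [163, 136, 133]), (299, [193, 48, 22]), (300, [201, 49, 23]), (301, [191, 51, 27]), (302, [157, 47, 23]), (303, [201, 49, 24]), (304, [195, 79, 40]), (305, [174, 134, 77]), (306, [193, 154, 88]), (307, [190, 151, 86]), (308, [194, 158, 92]), (309, [198, 169, 99]), (310, [198, 170, 101])]
top2 383 [(261, [79, 75, 71]), (262, [79, 76, 69]), (263, [79, 75, 70]), (264, [75, 70, 64]), (265, [73, 46, 36]), (266, [123, 40, 23]), (267, [157, 39, 21]), (268, [151, 38, 21]), (269, [134, 38, 19]), (270, [158, 39, 21]), (271, [146, 44, 29]), (
[... 315 characters left out ...]
, (268, [148, 39, 25]), (269, [127, 38, 23]), (270, [153, 39, 18]), (271, [139, 45, 28]), (272, [106, 72, 43]), (273, [129, 99, 58]), (274, [130, 100, 59]), (275, [138, 107, 60]), (276, [157, 122, 69]), (277, [158, 121, 70]), (278, [155, 121, 69])]
262 [-71.3  -1.1] [-72.5  -0.1]
263 [-73.6  -1. ] [-74.7   0. ]
264 [-75.8  -0.9] [-77.    0.2]
265 [-78.1  -0.8] [-79.2   0.3]
266 [-80.4  -0.7] [-81.5   0.4]
267 [-82.6  -0.5] [-83.7   0.5]
268 [-84.9  -0.4] [-86.    0.6]
269 [-87.1  -0.3] [-88.2   0.7]
270 [-89.4  -0.2] [-90.4   0.8]
271 [-91.6  -0.1] [-92.7   0.9]
272 [-93.9  -0. ] [-94.9   1. ]
273 [-96.2   0.1] [-97.1   1.1]
274 [-98.4   0.2] [-99.4   1.2]
275 [-100.7    0.3] [-101.6    1.3]
```

```bash
python3 - <<'E'
from h import *
s=np.load("pics/wrist2.npy",allow_pickle=True).item()
B=(np.array([.45306,-.23674]),np.radians(11.32))
for P,m in [((49,56,24),(255,288)),((-49,56,24),(377,287)),((49,-56,24),(251,154)),((-49,-56,24),(380,153)),((45,-52,64),(243,163)),((-45,-52,64),(389,157)),((-26,-25,57),(362,205))]: print(P,np.round(proj(s,j2w(*P,J=B)),1),m)
t=j2w(-13.5,7.5,J=B); print(t); go([*t[:2],.10],-78.7); 
E
```

```text
(49, 56, 24) [256.  286.7] (255, 288)
(-49, 56, 24) [373.7 286.7] (377, 287)
(49, -56, 24) [248.2 148.2] (251, 154)
(-49, -56, 24) [379.9 148.3] (380, 153)
(45, -52, 64) [242.1 156.9] (243, 163)
(-45, -52, 64) [383.3 157. ] (389, 157)
(-26, -25, 57) [351.6 197.1] (362, 205)
[ 0.43835046 -0.2320358   0.        ]
shift cm [-0.05  0.71  3.27] rot [-0.02 -0.    0.11]
```

Request:
play_rows:
  commands:
    - [[-0.1, 0.88, 2, 0, 0, 0, 1], [-0.1, 0.88, 4, 0, 0, 0, 1], [-0.1, 0.88, 6, 0, 0, 0, 1], [-0.1, 0.88, 8, 0, 0, 0, 1], [-0.1, 0.88, 9.3, 0, 0, 0, 1], [-0.1, 0.88, 10, 0, 0, 0, 1], [-0.1, 0.88, 10, 0, 0, 0, 1], [-0.1, 0.88, 10, 0, 0, 0, 0.8], [-0.1, 0.88, 10, 0, 0, 0, 0.7], [-0.1, 0.88, 10, 0, 0, 0, 0.6], [-0.1, 0.88, 10, 0, 0, 0, 0.5], [-0.1, 0.88, 10, 0, 0, 0, 0.5], [-0.1, 0.88, 10, 0, 0, 0, 0.5], [-0.1, 0.88, 10, 0, 0, 0, 0.5], [-0.1, 0.88, 10, 0, 0, 0, 0.5], [-0.1, 0.88, 10, 0, 0, 0, 0.5]]

```text
clock: 17.15
tool_pos: [0.4368, -0.232, 0.033]
orientation: [-180.0, -0.0, -78.7]
force: [-1.7, 1.5, 6.2]
opening: 0.0524
gripper_force: 30.0
```

Request:
play_rows:
  commands:
    - [[0, 0, -1, 0, 0, 0, 0.5], [0, 0, -3, 0, 0, 0, 0.5], [0, 0, -5.5, 0, 0, 0, 0.5], [0, 0, -8, 0, 0, 0, 0.5], [-1.5, -1.5, -9, 0, 0, 1, 0.5], [-3.5, -3.5, -9, 0, 0, 2, 0.5], [-6, -6, -9, 0, 0, 4, 0.5], [-8.5, -8.5, -9, 0, 0, 6, 0.5], [-11, -11, -9, 0, 0, 8, 0.5], [-13.5, -13.5, -9, 0, 0, 9.3, 0.5], [-16, -16, -9, 0, 0, 9.3, 0.5], [-18.5, -18.5, -9, 0, 0, 9.3, 0.5], [-20.5, -20.5, -9, 0, 0, 9.3, 0.5], [-22, -22, -9, 0, 0, 9.3, 0.5], [-22.6, -22.6, -9, 0, 0, 9.3, 0.5], [-22.6, -22.6, -9, 0, 0, 9.3, 0.5], [-22.6, -22.6, -9, 0, 0, 9.3, 0.5], [-22.6, -22.6, -9, 0, 0, 9.3, 0.5]]

```text
clock: 18.65
tool_pos: [0.6129, 0.033, 0.1221]
orientation: [179.9, -0.0, -88.1]
force: [-0.7, 0.2, -2.0]
opening: 0.0524
gripper_force: 30.0
```

```bash
python3 - <<'E'
from h import *
s=snapshot("side"); np.save("pics/side3.npy",s,allow_pickle=True); s=snapshot("top"); np.save("pics/top3.npy",s,allow_pickle=True)
o=get_obs(); print(o["tool_pos"],o["orientation"],o["force"],o["opening"],w2j(o["tool_pos"])); go([*j2w(-17,15)[:2],.066],-87.96)
E
```

```text
[0.61318294 0.03285051 0.12258045] [ 1.79975289e+02 -2.65832848e-03 -8.80805368e+01] [-0.49688073 -0.45089472 -1.3592303 ] 0.05264090239043503 [-18.1  13.7]
shift cm [-0.13 -0.12  5.66] rot [ 0.02 -0.   -0.12]
```

Request:
play_rows:
  commands:
    - [[-0.1, -0.1, 1.5, 0, 0, -0.1, 0.5], [-0.1, -0.1, 3, 0, 0, -0.1, 0.5], [-0.1, -0.1, 4.2, 0, 0, -0.1, 0.5], [-0.1, -0.1, 5, 0, 0, -0.1, 0.5], [-0.1, -0.1, 5.4, 0, 0, -0.1, 0.5], [-0.1, -0.1, 5.7, 0, 0, -0.1, 0.5], [-0.1, -0.1, 5.8, 0, 0, -0.1, 0.5], [-0.1, -0.1, 5.8, 0, 0, -0.1, 0.5]]

```text
clock: 19.42
tool_pos: [0.6151, 0.0348, 0.0649]
orientation: [-180.0, 0.0, -87.9]
force: [0.1, -0.5, -2.0]
opening: 0.0524
gripper_force: 30.0
```

```bash
python3 - <<'E'
from h import *
o=get_obs(); print(o["tool_pos"],o["orientation"],o["force"],o["moment"],w2j(o["tool_pos"]))
E
```

```text
[0.61507816 0.03483776 0.06494461] [-1.79968162e+02  4.82231344e-03 -8.79231420e+01] [ 0.09120004 -0.47380151 -1.97482203] [ 0.13962473 -0.05614477 -0.03670122] [-16.2  15.6]
```

Lower gently to contact with the bed.

Request:
play_rows:
  commands:
    - [[0, 0, 0.15, 0, 0, 0, 0.5], [0, 0, 0.25, 0, 0, 0, 0.5], [0, 0, 0.32, 0, 0, 0, 0.5], [0, 0, 0.36, 0, 0, 0, 0.5], [0, 0, 0.36, 0, 0, 0, 0.5]]

```text
clock: 19.83
tool_pos: [0.6149, 0.035, 0.0612]
orientation: [-180.0, 0.0, -87.9]
force: [-0.5, -0.5, -0.5]
opening: 0.0526
gripper_force: 30.0
```

Request:
play_rows:
  commands:
    - [[0, 0, 0.05, 0, 0, 0, 0.5], [0, 0, 0.05, 0, 0, 0, 0.5], [0, 0, 0.05, 0, 0, 0, 0.5]]

```text
clock: 20.08
tool_pos: [0.615, 0.035, 0.0611]
orientation: [-180.0, 0.0, -87.9]
force: [-2.6, 0.7, 4.9]
opening: 0.0527
gripper_force: 30.0
```

Request:
play_rows:
  commands:
    - [[0, -0.3, 0, 0, 0, 0, 0.5], [0, -0.5, 0, 0, 0, 0, 0.5], [0, -0.7, 0, 0, 0, 0, 0.5], [0, -0.9, 0, 0, 0, 0, 0.5], [0, -0.9, 0, 0, 0, 0, 0.5], [0, -0.9, 0, 0, 0, 0, 0.5]]

```text
clock: 20.58
tool_pos: [0.623, 0.0349, 0.061]
orientation: [179.9, -0.0, -87.9]
force: [-5.9, 0.3, 7.9]
opening: 0.0525
gripper_force: 30.0
```

Request:
play_rows:
  commands:
    - [[0, -0.1, 0, 0, 0, 0, 0.5], [0, -0.2, 0, 0, 0, 0, 0.5], [0, -0.2, 0, 0, 0, 0, 0.5], [0, -0.2, 0, 0, 0, 0, 0.5]]

```text
clock: 20.92
tool_pos: [0.6243, 0.0348, 0.061]
orientation: [179.9, -0.0, -87.9]
force: [-9.0, 0.8, 10.2]
opening: 0.0525
gripper_force: 30.0
```

Request:
play_rows:
  commands:
    - [[0, 0, -0.05, 0, 0, 0, 0.5], [0, 0, -0.05, 0, 0, 0, 0.5], [0, 0, -0.05, 0, 0, 0, 0.5], [0, 0, -0.05, 0, 0, 0, 0.5]]

```text
clock: 21.25
tool_pos: [0.6243, 0.0349, 0.0611]
orientation: [179.8, -0.0, -87.9]
force: [-7.7, 0.4, 7.3]
opening: 0.0525
gripper_force: 30.0
```

Request:
play_rows:
  commands:
    - [[0, -0.1, 0, 0, 0, 0, 0.5], [0, -0.1, 0, 0, 0, 0, 0.5], [0, -0.1, 0, 0, 0, 0, 0.5], [0, -0.1, 0, 0, 0, 0, 0.5]]

```text
clock: 21.58
tool_pos: [0.6252, 0.0349, 0.0611]
orientation: [179.8, -0.0, -87.9]
force: [-8.3, 0.7, 7.3]
opening: 0.0526
gripper_force: 30.0
```

Request:
play_rows:
  commands:
    - [[0, -0.1, -0.03, 0, 0, 0, 0.5], [0, -0.1, -0.03, 0, 0, 0, 0.5], [0, -0.1, -0.03, 0, 0, 0, 0.5]]

```text
clock: 21.83
tool_pos: [0.6259, 0.0349, 0.0611]
orientation: [179.8, -0.0, -87.9]
force: [-8.2, 0.0, 6.5]
opening: 0.0523
gripper_force: 30.0
```

Request:
play_rows:
  commands:
    - [[0, -0.1, 0, 0, 0, 0, 0.5], [0, -0.1, 0, 0, 0, 0, 0.5], [0, -0.1, 0, 0, 0, 0, 0.5]]

```text
clock: 22.08
tool_pos: [0.6268, 0.0349, 0.0612]
orientation: [179.8, -0.0, -87.9]
force: [-9.1, 0.8, 6.9]
opening: 0.053
gripper_force: 30.0
```

Request:
play_rows:
  commands:
    - [[0, -0.1, 0, 0, 0, 0, 0.5], [0, -0.1, 0, 0, 0, 0, 0.5], [0, -0.1, 0, 0, 0, 0, 0.5]]

```text
clock: 22.33
tool_pos: [0.627, 0.0349, 0.0612]
orientation: [179.7, -0.0, -87.9]
force: [-12.9, 1.3, 10.0]
opening: 0.0522
gripper_force: 30.0
```

Request:
play_rows:
  commands:
    - [[0.2, 0.08, 0, 0, 0, 0, 0.5], [0.4, 0.08, 0, 0, 0, 0, 0.5], [0.6, 0.08, 0, 0, 0, 0, 0.5], [0.8, 0.08, 0, 0, 0, 0, 0.5], [0.9, 0.08, 0, 0, 0, 0, 0.5], [0.9, 0.08, 0, 0, 0, 0, 0.5], [0.9, 0.08, 0, 0, 0, 0, 0.5]]

```text
clock: 22.92
tool_pos: [0.6273, 0.0277, 0.0611]
orientation: [179.8, 0.1, -87.9]
force: [-10.9, 9.2, 6.8]
opening: 0.0527
gripper_force: 30.0
```

Request:
play_rows:
  commands:
    - [[0.2, 0, 0, 0, 0, 0, 0.5], [0.2, 0, 0, 0, 0, 0, 0.5], [0.2, 0, 0, 0, 0, 0, 0.5]]

```text
clock: 23.17
tool_pos: [0.6274, 0.0258, 0.0611]
orientation: [179.8, 0.1, -87.9]
force: [-10.8, 9.5, 7.6]
opening: 0.053
gripper_force: 30.0
```

Request:
play_rows:
  commands:
    - [[0.15, 0, 0, 0, 0, 0, 0.5], [0.15, 0, 0, 0, 0, 0, 0.5], [0.15, 0, 0, 0, 0, 0, 0.5]]

```text
clock: 23.42
tool_pos: [0.6274, 0.0245, 0.0611]
orientation: [179.8, 0.1, -87.9]
force: [-11.8, 10.5, 8.0]
opening: 0.0522
gripper_force: 30.0
```

Request:
play_rows:
  commands:
    - [[0.1, 0, 0, 0, 0, 0, 0.5], [0.1, 0, 0, 0, 0, 0, 0.5], [0.1, 0, 0, 0, 0, 0, 0.5]]

```text
clock: 23.67
tool_pos: [0.6274, 0.0237, 0.0611]
orientation: [179.8, 0.1, -87.9]
force: [-10.5, 11.1, 8.5]
opening: 0.0522
gripper_force: 30.0
```

Request:
play_rows:
  commands:
    - [[0.1, 0, 0, 0, 0, 0, 0.5], [0.1, 0, 0, 0, 0, 0, 0.5], [0.1, 0, 0, 0, 0, 0, 0.5]]

```text
clock: 23.92
tool_pos: [0.6275, 0.0229, 0.0611]
orientation: [179.8, 0.1, -87.9]
force: [-12.3, 11.7, 7.0]
opening: 0.0526
gripper_force: 30.0
```

Request:
play_rows:
  commands:
    - [[0.1, 0, 0, 0, 0, 0, 0.5], [0.1, 0, 0, 0, 0, 0, 0.5], [0.1, 0, 0, 0, 0, 0, 0.5]]

```text
clock: 24.17
tool_pos: [0.6275, 0.022, 0.0611]
orientation: [179.8, 0.1, -87.9]
force: [-11.6, 12.6, 7.0]
opening: 0.0527
gripper_force: 30.0
```

Request:
play_rows:
  commands:
    - [[0.1, 0, 0, 0, 0, 0, 0.5], [0.1, 0, 0, 0, 0, 0, 0.5], [0.1, 0, 0, 0, 0, 0, 0.5]]

```text
clock: 24.42
tool_pos: [0.6276, 0.0211, 0.0611]
orientation: [179.8, 0.1, -87.9]
force: [-11.8, 12.1, 7.3]
opening: 0.0527
gripper_force: 30.0
```

Request:
play_rows:
  commands:
    - [[0.1, 0, 0, 0, 0, 0, 0.5], [0.1, 0, 0, 0, 0, 0, 0.5], [0.1, 0, 0, 0, 0, 0, 0.5]]

```text
clock: 24.67
tool_pos: [0.6276, 0.0208, 0.0611]
orientation: [179.8, 0.2, -87.9]
force: [-12.7, 16.3, 8.3]
opening: 0.0531
gripper_force: 30.0
```

Request:
play_rows:
  commands:
    - [[0.03, -0.08, 0, 0, 0, 0, 0.5], [0.03, -0.08, 0, 0, 0, 0, 0.5], [0.03, -0.08, 0, 0, 0, 0, 0.5], [0.03, -0.08, 0, 0, 0, 0, 0.5]]

```text
clock: 25.0
tool_pos: [0.6276, 0.0207, 0.061]
orientation: [179.8, 0.2, -87.9]
force: [-15.7, 18.2, 10.6]
opening: 0.0527
gripper_force: 30.1
```

```bash
python3 - <<'E'
from h import *
for n in("top","side","wrist"): s=snapshot(n); np.save(f"pics/{n}4.npy",s,allow_pickle=True)
o=get_obs(); print(o["clock"],o["tool_pos"],o["orientation"],o["force"],o["moment"],w2j(o["tool_pos"]))
# side-bar visibility in wrist image: edge columns/rows near side face at both ends
for P in [(-13.5+9-20,-63,62),(5,-63,62),(45,-63,62),(58,-5,62),(58,-45,62),(58,35,62)]: print(P,np.round(proj(s,j2w(*P)),0))
E
```

```text
25.15 [0.62757492 0.02068814 0.0611084 ] [179.77531649   0.18395431 -87.90694379] [-15.694561    18.50449695  11.70610023] [6.7239858  5.43763552 0.08390861] [-4.2  1. ]
(-24.5, -63, 62) [368. 155.]
(5, -63, 62) [301. 155.]
(45, -63, 62) [210. 155.]
(58, -5, 62) [194. 277.]
(58, -45, 62) [185. 196.]
(58, 35, 62) [202. 349.]
```

Request:
play_rows:
  commands:
    - [[-0.06, 0.06, -0.04, 0, 0, 0, 0.5], [-0.06, 0.06, -0.04, 0, 0, 0, 0.5], [-0.06, 0.06, -0.04, 0, 0, 0, 0.5], [-0.06, 0.06, -0.04, 0, 0, 0, 0.5], [-0.06, 0.06, -0.04, 0, 0, 0, 0.5], [-0.06, 0.06, -0.04, 0, 0, 0, 0.5]]

```text
clock: 25.65
tool_pos: [0.6275, 0.0207, 0.0611]
orientation: [179.8, 0.1, -87.9]
force: [-12.4, 14.5, 6.2]
opening: 0.0528
gripper_force: 30.1
```

```bash
python3 - <<'E'
from h import *
a=np.load("pics/top2.npy",allow_pickle=True).item()["frame"]; s=snapshot("top"); f=s["frame"]
# bar/board check: crop of untouched bystanders and the drawer
o=get_obs(); print(o["tool_pos"],o["force"],w2j(o["tool_pos"]))
print("red rows",[r for r in range(258,280) if int(f[r,386,0])-int(f[r,386,1])>50])
d=np.abs(a.astype(int)-f).max(2)>60; print("changed bbox cols/rows outside arm:",[(n,int(d[y0:y1,x0:x1].sum())) for n,(x0,y0,x1,y1) in dict(meter=(135,220,182,290),cutter=(183,283,230,332),reel=(270,225,302,258),tin=(313,152,343,183),mug=(466,145,520,190),screw=(245,278,292,294)).items()])
E
```

```text
[0.62752985 0.02074131 0.06110474] [-12.29288691  14.30774017   6.30003496] [-4.2  1.1]
red rows [268, 269, 270, 271]
changed bbox cols/rows outside arm: [('meter', 0), ('cutter', 0), ('reel', 1033), ('tin', 150), ('mug', 0), ('screw', 428)]
```

```bash
python3 - <<'E'
from h import *
print(close_job())
E
```

```text
the job is handed in; nothing more can be done
None
```

The fuse is in its clips, the drawer is shut and the board is held in the corner with both contact bars on their hard stops, judging by the forces and camera images; I handed the job in at about 26 s. A last image check showed changes around the solder reel, tip cleaner and screwdriver. I put these down to the arm and its shadow but did not check further.

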